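# Hang the rinsed centrifuge sleeve on the free drying peg

## Task

Take the tall grey centrifuge sleeve that stands mouth-down on the bench and hang it on the free slanted peg of the drying rack, sliding it on along the peg. Push it on past the peg's spring leaves until its mouth sits firmly against the rubber stop ring, without ramming anything, then let go; leave the other things on the bench where they are.

Things in the scene. Friction and masses are not known exactly. Their poses are not given: they have to be found in the camera images.
- sleeve: The sleeve to hang: plain pale grey plastic cylinder, 46 mm diameter, 84 mm long, about 110 g, closed at the top (12 mm thick, two thin dark lines round it), with a round bore 21 mm wide and 72 mm deep open at the bottom. Stands mouth-down on the bench. Origin: centre of its mouth (lower end face); z axis: from the mouth to the closed end. Taller and slimmer than the other grey adapter on the bench.
- rack: Fixed drying rack: sloping white board 150 x 380 mm on steel legs over a drip tray. Three pegs in a row, 115 mm apart; a sleeve and an upturned glass jar (up to 52 mm wide, tops at 230 mm height) are fixed on two, the third (left, middle or right) is free. Origin: on the bench under the middle peg's foot; y axis: along the row; -x: its front, towards the robot.
- peg: The free peg: steel rod, 16 mm diameter, 92 mm long, domed tip, square on the board and so leaning 38 degrees (0.66 rad) from upright towards the rack's front. Origin: its foot on the board, 115 mm above the bench; z axis: along the peg to its tip; y axis: along the row of pegs.
- leaves (a point): Point on the free peg's axis, 67 mm from the foot, between two bowed spring leaves that stand out to +y and -y of the peg. They run from 53 to 87 mm from the foot, fullest (25 mm across) at 61 to 71 mm. The 21 mm bore squeezes them in: pushing the sleeve on takes some 3 to 12 N, and it stays where it is left instead of sliding down.
- stop_mount: The stop on the free peg: a ring with a rubber pad (38 mm across) on which the sleeve's mouth comes to rest. Origin and axes are those of the peg's FOOT, not the ring's: the ring is clamped anywhere, its pad face 25 to 50 mm from the foot along the peg, not measured, to be seen or felt. The pad yields 1 mm per 5 N, at most 4 mm, then is hard.
- squat_adapter: Bystander: grey ring-shaped adapter 62 mm wide, 45 mm high, open at the top. Origin: centre of its underside.
- reagent: Bystander: amber bottle with a blue cap, 60 mm wide, 130 mm high. Origin: centre of its underside.
- beaker: Bystander: glass beaker, 72 mm wide, 90 mm high. Origin: centre of its underside.
- wash_bottle: Bystander: white plastic bottle, 64 mm wide, 150 mm high. Origin: centre of its underside.
- dish: Bystander: white shallow dish, 80 mm wide, 16 mm high. Origin: centre of its underside.
- spatula: Bystander: steel spatula, 170 mm long, lying flat.

How it is judged:
By the outcome, as a careful person would: the job done as asked, in the order asked, and still so for the second after the job is handed in, with the robot touching nothing.
It also fails if it takes over 48 s, if anything falls off the work surface, if the arm or the gripper's body presses on something with over 40 N, if the wrist force passes 120 N, or if a joint passes its speed limit or range.

## Robot

A 6-joint arm with a two-finger parallel gripper is mounted at the origin on the work surface. World frame = base frame: x ahead of the robot, y to its left, z up, the work surface at z = 0. Lengths are in m, angles in rad, forces in N, time in s.
With the tool pointing down it reaches from about 0.25 to 0.775 m from the base axis. Payload 4 kg.
Tool frame: the origin (TCP) lies midway between the tips of the shut fingers; the grasp point (between the pads) lies 19 mm behind it; z points along the fingers, y is the direction in which the jaws open and shut (so a half turn about z gives the same grasp; the last joint's range is limited). The gripper opens to 94 mm and grips with 3 to 60 N. Pads are 16 mm wide; open, the fingers measure 119 mm over their backs; the gripper's body (75 mm by 177 mm) begins 78 mm behind the grasp point.
Start: joints at [-1.411, 0.087, 1.371, -0, 1.684, -0.103], TCP at [0.143, -0.531, 0.206] pointing down, gripper open.
Joint ranges: [-3.1, 3.1], [-0.76, 2.03], [0.27, 2.55], [-1.08, 4.22], [0.17, 2.65], [-2.57, 2.57]. Speed limits (rad/s): [2.79, 2.79, 3.14, 3.14, 3.14, 3.14].

## Interface

Orientations are given as [roll, pitch, yaw] about the fixed x, y, z axes, in that order (R = Rz(yaw) Ry(pitch) Rx(roll)).
In Python, from bench import get_obs, snapshot, ticket gives the robot as it stands.
- The arm moves only by the shell command python3 -m creep 'ROWS' [OPENING]. ROWS is JSON, a list that holds one entry, the list of rows, each a list of 4 numbers: the shift along the tool's x, y, z in mm, then the turn about the tool's z in degrees. A call has 1 to 8 rows; each row shifts and turns the commanded pose from where the row before left it, along the tool's axes as they then stand; what a row does not reach is not made up. A row lasts 1/8 s, in which the tool goes at most 62.5 mm and 10.7 degrees, less where a joint would pass 70% of its speed; a pose out of reach is approached as far as the arm can. A call with a gripper value outside its range is refused whole. OPENING is the opening, from 0 (shut) to 1 (fully open), set as the call begins (- or left out, the last holds). The fingers move at their own pace and stop on an object; the grip force is fixed at half the most. Time passes only in rows, so rows that do not move let the fingers close. It gives the time, the measured TCP pose, the force and the opening at its end, in the units of the state.
- get_obs(): the state, without advancing time (a new reading comes with each control period).
- snapshot(name): name is "scene" or "top" or "wrist"; returns a dict with "color" (384x512x3 uint8, red, green, blue), "depth" (384x512 float32, m along the optical axis (not along the pixel's ray), 0 where there is no reading), "fx", "fy", "cx", "cy" (pixels), "distortion" ([k1, k2, p1, p2, k3] as OpenCV has them; the pictures are not rectified), "extrinsics" (4x4, takes a point from world to camera coordinates). Camera axes: x right, y down, z forward; pixel columns grow to the right and rows downward; lengths in m; the calibration is good to about 2 mm. A picture is of the moment at which its call begins.
- ticket.close_job(): hands the job in, once; it reports no verdict.
The state is a dict: "time": time; "joint_positions": joint angles; "qvel": joint speeds; "joint_torque": joint torques, N m; "tool_pos": TCP position; "ee_rot": TCP orientation; "wrist_force": force on the tool from outside, world axes, zero at the start; "wrist_torque": the same for the moment, N m; "width": finger opening in m.
Only numpy, scipy, OpenCV 4.12 (cv2) and the standard library are available. Lean on these libraries where they do the work, as an engineer would, in place of code of your own. Each camera call takes 0.05 s, during which the arm holds its last target. There are 200 camera calls.

## Working session

There is one attempt and no reset: what is moved stays moved. The work goes in short steps, Python scripts to look and compute and a shell command to move; the robot and the scene stay as the last step left them, time stands still between calls to the robot, and variables do not carry over. Pictures are saved under pics/ and viewed, on a budget of 10 in all, crops included, one or two more only if the job needs it, and the job is handed in when it is done.

```bash
mkdir -p pics && ls && python3 - <<'E'
from bench import get_obs, snapshot
import cv2, numpy as np, pickle
o=get_obs(); print({k:np.round(v,3) for k,v in o.items()})
S={}
for n in ("scene","top"):
    s=snapshot(n); S[n]=s; print(n,s["fx"],s["cx"],s["cy"],s["distortion"]); print(np.round(s["extrinsics"],3))
pickle.dump(S,open("s0.pkl","wb"))
im=np.hstack([S["scene"]["color"],S["top"]["color"]])[:,:,::-1]
im=np.vstack([S["scene"]["color"],S["top"]["color"]])[:,:,::-1]
cv2.imwrite("pics/a.png",cv2.resize(S["scene"]["color"][:,:,::-1],(800,600)))
cv2.imwrite("pics/b.png",cv2.resize(S["top"]["color"][:,:,::-1],(800,600)))
E
```

```text
pics
{'time': np.float64(0.0), 'joint_positions': array([-1.411,  0.088,  1.372,  0.   ,  1.684, -0.103]), 'qvel': array([-0.   ,  0.001,  0.   ,  0.001,  0.001, -0.   ]), 'joint_torque': array([ 1.0000e-03, -3.4018e+01, -3.0243e+01,  7.2000e-02,  3.3000e-02,
       -0.0000e+00]), 'tool_pos': array([ 0.143, -0.531,  0.204]), 'ee_rot': array([-3.139, -0.   ,  0.263]), 'wrist_force': array([-0.963,  0.181, -0.77 ]), 'wrist_torque': array([-0.028, -0.062,  0.021]), 'width': np.float64(0.094)}
scene 366.4784774357794 257.2391600601758 192.0762039334979 [-0.1175602  0.         0.         0.         0.       ]
[[ 0.338  0.941  0.013 -0.22 ]
 [ 0.721 -0.251 -0.646 -0.289]
 [-0.605  0.228 -0.763  1.332]
 [ 0.     0.     0.     1.   ]]
top 469.7845728322771 252.75590745871858 186.34225278134244 [-0.02302087  0.          0.          0.          0.        ]
[[ 2.000e-03 -1.000e+00 -1.000e-03  7.500e-02]
 [-9.890e-01 -1.000e-03 -1.500e-01  5.510e-01]
 [ 1.500e-01  1.000e-03 -9.890e-01  1.287e+00]
 [ 0.000e+00  0.000e+00  0.000e+00  1.000e+00]]
```

View pics/a.png

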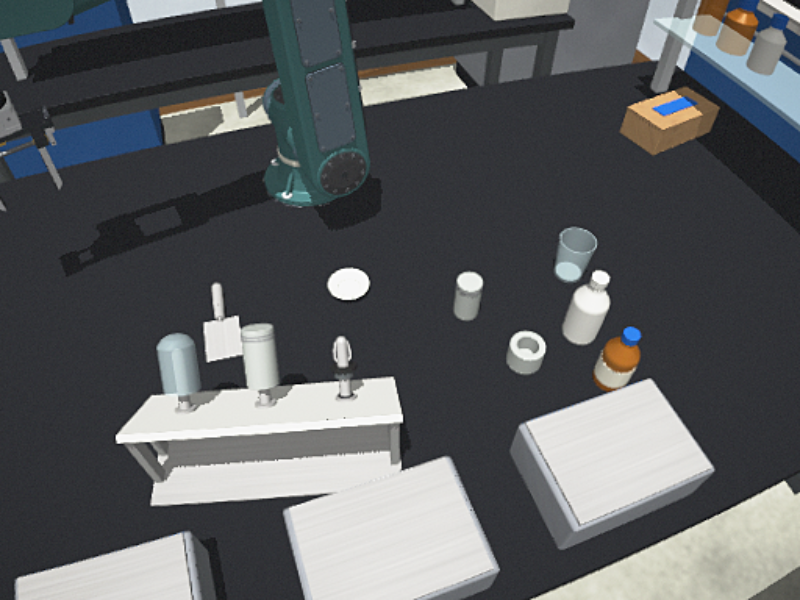

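View pics/b.png

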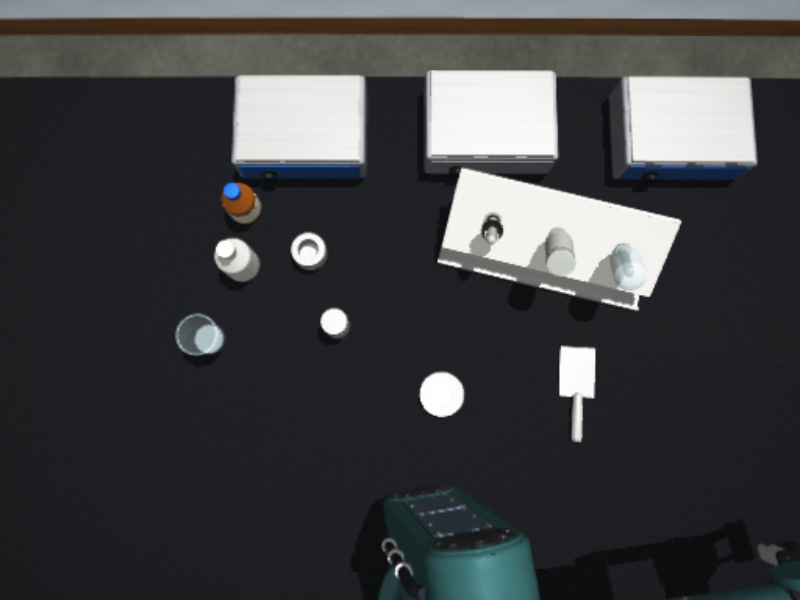

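```bash
python3 -m creep --help 2>&1 | head -20; cat > h.py <<'E'
import numpy as np, cv2
def cloud(s):
    """HxWx3 world points from depth (nan if none)"""
    h,w=s["depth"].shape; K=np.array([[s["fx"],0,s["cx"]],[0,s["fy"],s["cy"]],[0,0,1]])
    u,v=np.meshgrid(np.arange(w),np.arange(h))
    n=cv2.undistortPoints(np.stack([u,v],-1).reshape(-1,1,2).astype(float),K,np.array(s["distortion"])).reshape(h,w,2)
    d=s["depth"].astype(float).copy(); d[d==0]=np.nan
    pc=np.dstack([n[...,0]*d,n[...,1]*d,d]); E=s["extrinsics"]
    return (pc-E[:3,3])@E[:3,:3]
def ray(s,u,v,z):
    K=np.array([[s["fx"],0,s["cx"]],[0,s["fy"],s["cy"]],[0,0,1]])
    n=cv2.undistortPoints(np.array([[[u,v]]],float),K,np.array(s["distortion"])).ravel()
    E=s["extrinsics"]; c=-E[:3,:3].T@E[:3,3]; d=E[:3,:3].T@np.array([n[0],n[1],1])
    return c+d*(z-c[2])/d[2]
E
python3 - <<'E'
import pickle,numpy as np,cv2
from h import *
np.set_printoptions(precision=4,suppress=True)
S=pickle.load(open("s0.pkl","rb"))
for n in S:
    s=S[n]; P=cloud(s); x,y,z=P[...,0],P[...,1],P[...,2]
    print(n,"bench z",np.nanmedian(z[(x>.3)&(x<.5)&(abs(y)<.05)]))
    # sleeve: guess
    g=ray(S["top"],334/1.5625,322/1.5625,.084); 
    m=(np.hypot(x-g[0],y-g[1])<.045)&(z>.075); q=P[m]
    print("sleeve guess",g,"top pts",m.sum(),np.median(q[:,2]),cv2.minEnclosingCircle(q[:,:2].astype(np.float32)),q.mean(0))
    for nm,(u,v),h in (("adapter",(309,251),.045),("wash",(235,258),.1),("beaker",(200,335),.05),("dish",(441,394),.01)):
        if n=="top": print(nm,ray(s,u/1.5625,v/1.5625,h)[:2])
    # board
    f=ray(S["top"],491/1.5625,228/1.5625,.18); print("peg guess",f)
    m=(abs(x-f[0])<.2)&(y<f[1]+.15)&(y>f[1]-.4)&(z>.05)&(z<.19)&(s["color"].min(2)>170)
    q=P[m]
    rng=np.random.default_rng(0);best=None
    for _ in range(500):
        a=q[rng.choice(len(q),3,False)]; N=np.cross(a[1]-a[0],a[2]-a[0]); L=np.linalg.norm(N)
        if L<1e-6: continue
        N/=L; N*=np.sign(N[2])
        if abs(N[2]-.788)>.1: continue
        i=abs((q-a[0])@N)<.004
        if best is None or i.sum()>best.sum(): best=i
    b=q[best]; c=b.mean(0); N=np.linalg.svd(b-c)[2][2]; N*=np.sign(N[2])
    print("board",len(q),best.sum(),c,N,"yaw",np.degrees(np.arctan2(-N[1],-N[0])),"tilt",np.degrees(np.arccos(N[2])))
    r=cv2.minAreaRect((b[:,:2]).astype(np.float32)); print("rect",r)
    d=(P-c)@N; m=(d>.03)&(d<.15)&(np.hypot(x-f[0],y-f[1])<.06); q=P[m]
    print("peg pts",m.sum()); 
    for k in np.arange(.03,.12,.01):
        i=(d[m]>k)&(d[m]<k+.01); 
        if i.sum()>2: print(k,i.sum(),q[i].mean(0))
E
```

```text
invalid input: not JSON, or not a number
scene bench z 0.0004329342298614217
sleeve guess [0.49   0.1816 0.084 ] top pts 187 0.08369137239150337 ((0.49398860335350037, 0.18333011865615845), 0.024360008537769318) [0.4968 0.1813 0.0831]
peg guess [ 0.635  -0.0821  0.18  ]
board 9409 4017 [ 0.6583 -0.2063  0.13  ] [-0.5846  0.1413  0.7989] yaw -13.588912622676707 tilt 36.9727372293763
rect ((0.6419927477836609, -0.20591488480567932), (0.37890222668647766, 0.12352690100669861), 76.13250732421875)
peg pts 304
0.03 37 [ 0.652  -0.0894  0.1498]
0.04 61 [ 0.6482 -0.0889  0.1596]
0.05 74 [ 0.6388 -0.0864  0.1606]
0.060000000000000005 45 [ 0.6312 -0.0839  0.1701]
0.07 47 [ 0.6253 -0.0838  0.1778]
0.08000000000000002 38 [ 0.6197 -0.0818  0.1856]
top bench z 0.0009432338987465196
sleeve guess [0.49   0.1816 0.084 ] top pts 228 0.08320868090039449 ((0.491366446018219, 0.18390575051307678), 0.02301652356982231) [0.4911 0.1837 0.0834]
adapter [0.6242 0.2323]
wash [0.6001 0.3546]
beaker [0.4699 0.4237]
dish [ 0.3669 -0.0083]
peg guess [ 0.635  -0.0821  0.18  ]
board 8055 5001 [ 0.6535 -0.1982  0.1243] [-0.5929  0.1421  0.7927] yaw -13.48100787994881 tilt 37.56465939369833
rect ((0.6412097215652466, -0.20516368746757507), (0.37984588742256165, 0.12215117365121841), 76.2096939086914)
peg pts 167
0.04 51 [ 0.6436 -0.087   0.1573]
0.05 49 [ 0.64   -0.0849  0.1595]
0.060000000000000005 16 [ 0.6314 -0.0833  0.1701]
0.07 14 [ 0.6241 -0.0842  0.1773]
0.08000000000000002 25 [ 0.6174 -0.0796  0.1837]
0.09000000000000001 12 [ 0.6132 -0.079   0.1894]
```

```bash
python3 -m creep '[[[0,0,0,9.6],[0,0,0,9.6],[0,0,0,9.6],[12,-55,0,0],[12,-55,0,0],[12,-55,0,0],[12,-55,0,0],[12,-55,0,0]]]' 1 && python3 -m creep '[[[12,-55,0,0],[12,-55,0,0],[12,-55,0,0],[12,-55,0,0],[12,-55,0,0],[12,-55,0,0],[12,-55,0,0],[12,-55,0,0]]]'
```

```text
time: 1.1
tool_pos: [0.2668, -0.2764, 0.205]
ee_rot: [-3.141, 0.0, -0.241]
wrist_force: [0.9, -0.4, 0.2]
width: 0.094
time: 2.1
tool_pos: [0.4645, 0.1282, 0.205]
ee_rot: [3.141, 0.0, -0.239]
wrist_force: [1.0, -0.6, 0.8]
width: 0.0946
```

```bash
python3 -m creep '[[[7,-30,0,0],[6,-30,20,0],[0,0,20,0],[0,0,0,0]]]' && python3 - <<'E'
from bench import get_obs, snapshot
import cv2, numpy as np, pickle
from h import *
np.set_printoptions(precision=4,suppress=True)
o=get_obs(); print(o["tool_pos"],o["ee_rot"],o["wrist_force"])
for n in ("wrist","top","scene"):
    s=snapshot(n); P=cloud(s)
    if n=="wrist": pickle.dump(s,open("w1.pkl","wb")); cv2.imwrite("pics/c.png",s["color"][:,:,::-1]); E=s["extrinsics"]; print("cam",-E[:3,:3].T@E[:3,3],E[2,:3])
    m=(np.hypot(P[...,0]-.4915,P[...,1]-.1835)<.035)&(P[...,2]>.076)&(P[...,2]<.09); q=P[m]
    if len(q)>5: print(n,len(q),np.median(q[:,2]),cv2.minEnclosingCircle(q[:,:2].astype(np.float32)),q.mean(0))
E
```

```text
time: 2.6
tool_pos: [0.4896, 0.1815, 0.1628]
ee_rot: [3.139, 0.005, -0.239]
wrist_force: [-0.2, -0.7, -0.8]
width: 0.0937
[0.4896 0.1815 0.1628] [ 3.1388  0.005  -0.2391] [-0.1727 -0.7278 -0.7811]
cam [0.5714 0.1626 0.3405] [-0.2769  0.0647 -0.9587]
wrist 2511 0.08271099679474343 ((0.4939071536064148, 0.18199041485786438), 0.02301006205379963) [0.495  0.1818 0.0826]
top 59 0.08313160194588576 ((0.4912550151348114, 0.1835629642009735), 0.022756952792406082) [0.4849 0.1791 0.0834]
scene 183 0.08362055925452254 ((0.49449291825294495, 0.183250293135643), 0.02366398647427559) [0.4966 0.1815 0.0832]
```

View pics/c.png

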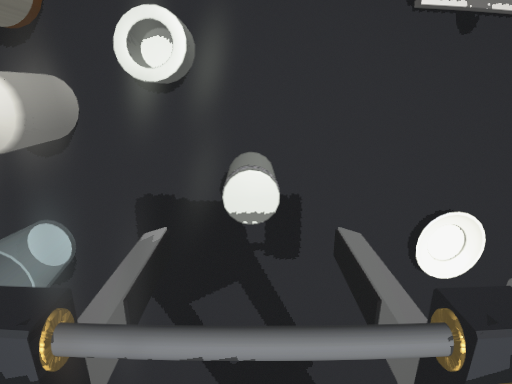

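```bash
python3 -m creep '[[[3,-1.5,30,0],[0,0,30,0],[0,0,30,0],[0,0,27,0],[0,0,0,0]]]' && python3 -m creep '[[[0,0,0,0],[0,0,0,0],[0,0,0,0],[0,0,0,0],[0,0,0,0],[0,0,0,0]]]' 0
```

```text
time: 3.38
tool_pos: [0.4932, 0.1816, 0.0473]
ee_rot: [3.14, 0.003, -0.241]
wrist_force: [-0.8, 0.5, 1.0]
width: 0.094
time: 4.12
tool_pos: [0.4945, 0.1821, 0.0485]
ee_rot: [3.141, -0.0, -0.24]
wrist_force: [-0.0, -0.2, 1.0]
width: 0.0459
```

```bash
python3 -m creep '[[[0,0,-20,0],[0,0,-50,0],[0,0,-55,0],[0,0,-55,0],[0,0,-55,0],[0,0,0,0]]]' && python3 -m creep '[[[31,38,0,0],[31,38,0,0],[31,38,0,0],[31,38,0,0],[31,38,0,0],[31,38,0,0],[0,0,0,0],[0,0,0,0]]]' && python3 - <<'E'
from bench import get_obs, snapshot
import cv2, numpy as np, pickle
o=get_obs(); print(o["tool_pos"],o["ee_rot"],o["wrist_force"])
W={n:snapshot(n) for n in ("wrist","scene")}; pickle.dump(W,open("w2.pkl","wb"))
a=W["wrist"]["color"][::,:,::-1]; b=cv2.resize(W["scene"]["color"][150:300,120:320,::-1],(512,384),interpolation=cv2.INTER_CUBIC)
cv2.imwrite("pics/d.png",cv2.resize(np.vstack([a,b]),(400,600)) if 0 else np.hstack([cv2.resize(a,(400,300)),cv2.resize(b,(400,300))]))
E
```

```text
time: 4.88
tool_pos: [0.4964, 0.1829, 0.2893]
ee_rot: [-3.136, -0.01, -0.24]
wrist_force: [-0.4, 0.2, -1.0]
width: 0.0459
time: 5.88
tool_pos: [0.6204, -0.0829, 0.2816]
ee_rot: [-3.141, 0.003, -0.24]
wrist_force: [0.3, 0.2, -1.3]
width: 0.0463
[ 0.62037171 -0.08288434  0.2815777 ] [-3.14100616  0.00347853 -0.23981216] [ 0.33816447  0.23540222 -1.26965993]
```

View pics/d.png

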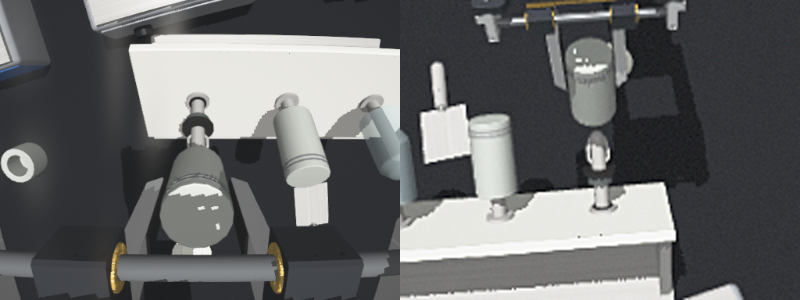

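```bash
python3 - <<'E'
import pickle,numpy as np
from h import *
np.set_printoptions(precision=1,suppress=True)
W=pickle.load(open("w2.pkl","rb")); S=pickle.load(open("s0.pkl","rb"))
a=np.radians(-13.7); F=np.array([.669,-.0938,.115])
R=np.array([[np.cos(a),np.sin(a),0],[-np.sin(a),np.cos(a),0],[0,0,1]])
t=np.radians(38); A=np.array([[np.cos(t),0,np.sin(t)],[0,1,0],[-np.sin(t),0,np.cos(t)]]) # rack->peg frame
for n,s in (("scene0",S["scene"]),("top0",S["top"]),("scene",W["scene"]),("wrist",W["wrist"])):
    Q=((cloud(s)-F)@R.T)*1e3; p=Q@A.T
    m=(np.hypot(p[...,0],p[...,1])<30)&(p[...,2]>-5)&(p[...,2]<100); q=p[m]
    for lo in range(0,100,8):
        i=(q[:,2]>=lo)&(q[:,2]<lo+8)
        if i.sum()>4: print(n,lo,i.sum(),"px",np.percentile(q[i,0],[2,98]),"py",np.percentile(q[i,1],[2,98]))
    if n in("scene","wrist"):
        m=(abs(Q[...,0]+50)<60)&(abs(Q[...,1])<28)&(Q[...,2]>125)&(Q[...,2]<190)
        q=Q[m]; 
        for lo in range(120,190,10):
            i=(q[:,2]>=lo)&(q[:,2]<lo+10)
            if i.sum()>4: print("  sleeve",lo,i.sum(),"rx",np.percentile(q[i,0],[2,98]),"ry",np.percentile(q[i,1],[2,98]))
from bench import get_obs
print(R@(get_obs()["tool_pos"]-F)*1e3)
E
```

```text
scene0 0 177 px [-24.1  26. ] py [-27.1  26.6]
scene0 8 33 px [-4.7  7.4] py [-9.8  8.9]
scene0 16 25 px [-1.6  7.2] py [-8.2  7.4]
scene0 24 24 px [0.9 8. ] py [-7.3  6. ]
scene0 32 25 px [ 1.4 13.9] py [-13.1  12.4]
scene0 40 35 px [-0.4 16. ] py [-14.1  13.6]
scene0 48 89 px [-12.7  18.3] py [-17.   16.7]
scene0 56 28 px [-2.1  7.4] py [-10.    8.5]
scene0 64 40 px [-2.7  7.5] py [-11.4  11.3]
scene0 72 38 px [-2.   7.3] py [-12.5  10.4]
scene0 80 32 px [-1.4  7.2] py [-9.5  8.9]
scene0 88 17 px [-1.6  6.4] py [-6.2  6.3]
top0 0 186 px [-18.2  25.6] py [-27.9  27.2]
top0 8 9 px [-1.4  7.6] py [-5.9 12.7]
top0 40 10 px [ 2.1 14.1] py [-12.3  17. ]
top0 48 85 px [-11.4  16.4] py [-16.   17.1]
top0 56 8 px [-9.3  8. ] py [-15.8  14. ]
top0 64 13 px [-2.3  7.2] py [-9.8 11.7]
top0 72 11 px [-1.4  6.6] py [-9.3  8. ]
top0 80 16 px [-6.8  6.4] py [-9.8 11.5]
top0 88 21 px [-7.8  5.2] py [-5.9  7.5]
scene 0 175 px [-24.2  27.5] py [-27.4  26.6]
scene 8 37 px [-5.4  9.5] py [-9.6  8.9]
scene 16 25 px [-0.5  7.5] py [-8.   7.5]
scene 24 24 px [1.8 8. ] py [-7.3  6.1]
scene 32 23 px [ 2.6 1
[... 792 characters left out ...]
[-8.1  6.3]
wrist 24 32 px [3.  7.5] py [-7.4  6.2]
wrist 32 119 px [ 4.8 13.2] py [-13.   11.6]
wrist 40 146 px [ 1.6 18.1] py [-18.5  16.9]
wrist 48 647 px [-10.6  17.2] py [-17.6  16.1]
wrist 56 174 px [-0.8  7.4] py [-12.4  10.8]
wrist 64 184 px [-0.9  7.3] py [-12.6  11. ]
wrist 72 118 px [-0.7  7.6] py [-12.5  10.6]
  sleeve 120 114 rx [-43.  -27.9] ry [-21.6  19.6]
  sleeve 130 272 rx [-41.2 -27.8] ry [-20.9  18.9]
  sleeve 140 294 rx [-41.6 -27.9] ry [-20.2  19.5]
  sleeve 150 347 rx [-41.5 -27.8] ry [-21.   19.4]
  sleeve 160 482 rx [-46.  -27.8] ry [-25.5  25.6]
  sleeve 170 689 rx [-46.4 -27.8] ry [-26.9  26.8]
  sleeve 180 758 rx [-45.2 -27.6] ry [-27.1  27.2]
[-50.   -0.1 168. ]
```

```bash
python3 -m creep '[[[1,0.5,15,0],[0,0,15,0],[0,0,10,0],[0,0,4,0],[0,0,4,0],[0,0,4,0],[0,0,2,0],[0,0,0,0]]]' && python3 - <<'E'
from bench import get_obs
import numpy as np
a=np.radians(-13.7); F=np.array([.669,-.0938,.115])
R=np.array([[np.cos(a),np.sin(a),0],[-np.sin(a),np.cos(a),0],[0,0,1]])
o=get_obs();print((R@(o["tool_pos"]-F)*1e3).round(1),(R@o["wrist_force"]).round(2),o["wrist_torque"].round(2))
E
```

```text
time: 6.98
tool_pos: [0.6212, -0.0836, 0.2287]
ee_rot: [-3.141, 0.002, -0.24]
wrist_force: [-1.5, 2.2, -2.9]
width: 0.0462
[-48.8  -1.4 113.7] [-1.99  1.79 -2.9 ] [ 0.45  0.49 -0.07]
```

```bash
cat > st.py <<'E'
from bench import get_obs
import numpy as np
a=np.radians(-13.7); F=np.array([.669,-.0938,.115])
R=np.array([[np.cos(a),np.sin(a),0],[-np.sin(a),np.cos(a),0],[0,0,1]])
o=get_obs();print("rack TCP",(R@(o["tool_pos"]-F)*1e3).round(1),"F",(R@o["wrist_force"]).round(2),"T",(R@o["wrist_torque"]).round(2))
E
python3 -m creep '[[[-4,0,1,0],[-4,0,1,0],[-4,0,1,0],[-4,0,1,0],[0,0,0,0]]]' && python3 st.py && python3 - <<'E'
from bench import snapshot
import cv2, numpy as np
s=snapshot("scene");w=snapshot("wrist")
a=w["color"][:,:,::-1]; b=s["color"][150:300,120:320,::-1]
cv2.imwrite("pics/e.png",np.hstack([cv2.resize(a,(400,300)),cv2.resize(b,(400,300),interpolation=cv2.INTER_CUBIC)]))
E
```

```text
time: 7.6
tool_pos: [0.6064, -0.0807, 0.2267]
ee_rot: [3.141, -0.002, -0.24]
wrist_force: [3.4, -0.4, 3.7]
width: 0.046
rack TCP [-64.   -2.1 111.7] F [3.4  0.37 3.72] T [ 0.09 -0.92 -0.05]
```

View pics/e.png

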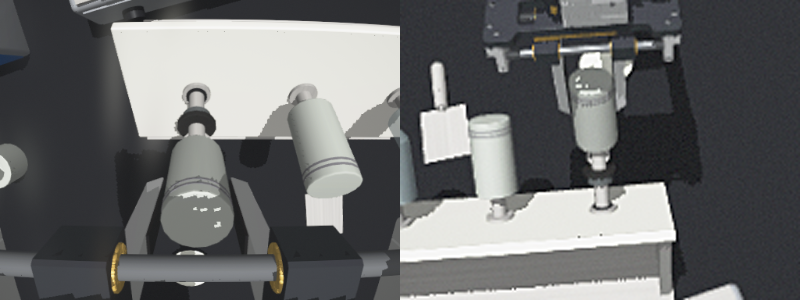

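```bash
cat > tilt.py <<'E'
from bench import snapshot
from h import *
import pickle
a=np.radians(-13.7); F=np.array([.669,-.0938,.115])
R=np.array([[np.cos(a),np.sin(a),0],[-np.sin(a),np.cos(a),0],[0,0,1]])
s=snapshot("wrist"); pickle.dump(s,open("wl.pkl","wb"))
Q=((cloud(s)-F)@R.T)*1e3
# surface normals: keep sleeve points (|ry|<19), fit normal per x/z profile on central strip
m=(abs(Q[...,1])<4)&(Q[...,2]>60)&(Q[...,2]<175)&(Q[...,0]>-150)&(Q[...,0]<0)
q=Q[m][:,[0,2]]
# back line of the cylinder & end face by RANSAC lines
rng=np.random.default_rng(1)
for k in range(2):
    best=None
    for _ in range(800):
        i,j=rng.choice(len(q),2,False); d=q[j]-q[i]; L=np.linalg.norm(d)
        if L<8: continue
        nrm=np.array([-d[1],d[0]])/L; inl=abs((q-q[i])@nrm)<.8
        if best is None or inl.sum()>best.sum(): best=inl
    b=q[best]; c=b.mean(0); d=np.linalg.svd(b-c)[2][0]; d*=np.sign(d[1]) or 1
    pr=(b-c)@d
    print("line n=%d dir tilt %.1f deg from up, ends"%(best.sum(),np.degrees(np.arctan2(-d[0],d[1]))),(c+d*pr.min()).round(1),(c+d*pr.max()).round(1))
    q=q[~best]
    if len(q)<20: break
E
python3 -m creep '[[[-3.5,0,2,0],[-3.5,0,2,0],[-3.5,0,2,0],[-3,0,2,0],[-3,0,2,0],[-3,0,2,0],[0,0,0,0]]]' && python3 st.py && python3 tilt.py
```

```text
time: 8.57
tool_pos: [0.5867, -0.0757, 0.2142]
ee_rot: [3.141, 0.001, -0.24]
wrist_force: [0.2, -0.0, 5.3]
width: 0.0457
rack TCP [-84.3  -1.9  99.2] F [0.2  0.03 5.34] T [-0.07 -0.3   0.01]
line n=1722 dir tilt 30.8 deg from up, ends [-31.8  71.7] [-74.9 143.9]
line n=670 dir tilt -59.1 deg from up, ends [-112.3  120.7] [-73.6 143.8]
```

```bash
python3 -m creep '[[[-2,0,2,0],[-2,0,2,0],[-1.5,0,2,0],[0,0,0,0]]]' && python3 st.py && python3 tilt.py
```

```text
time: 9.12
tool_pos: [0.5811, -0.0741, 0.2079]
ee_rot: [3.141, 0.002, -0.24]
wrist_force: [0.4, -0.0, 5.3]
width: 0.0452
rack TCP [-90.1  -1.7  92.9] F [0.38 0.08 5.29] T [ 0.02 -0.19 -0.02]
line n=1898 dir tilt 38.0 deg from up, ends [-32.   72.1] [-83.8 138.4]
line n=484 dir tilt -51.8 deg from up, ends [-117.7  111.5] [-83.  138.8]
```

```bash
python3 - <<'E'
import pickle
from h import *
np.set_printoptions(precision=1,suppress=True)
a=np.radians(-13.7); F=np.array([.669,-.0938,.115])
R=np.array([[np.cos(a),np.sin(a),0],[-np.sin(a),np.cos(a),0],[0,0,1]])
t=np.radians(38); A=np.array([[np.cos(t),0,np.sin(t)],[0,1,0],[-np.sin(t),0,np.cos(t)]])
s=pickle.load(open("wl.pkl","rb")); p=((cloud(s)-F)@R.T)*1e3@A.T
for lo in (10,18,32,38,43,45,47,49,51,53,57,61,65,80,90,100,108):
    i=(p[...,2]>lo)&(p[...,2]<lo+(8 if lo<32 or lo>57 else 2))&(abs(p[...,1])<28)&(abs(p[...,0]+2)<26); q=p[i]
    if len(q)>8: print(lo,len(q),"px",np.percentile(q[:,0],[2,98]),"py",np.percentile(q[:,1],[2,98]), "py mid %.1f"%np.percentile(q[:,1],[2,98]).mean())
E
```

```text
10 142 px [-0.   6.9] py [-8.7  6. ] py mid -1.4
18 128 px [1.2 7.2] py [-8.6  5.8] py mid -1.4
32 22 px [ 5.9 12.3] py [-12.5   8. ] py mid -2.2
38 10 px [11.6 12.6] py [-7.1  4.4] py mid -1.3
43 33 px [ 5.8 17.9] py [-15.3  15.6] py mid 0.1
45 102 px [ 5.  17.7] py [-17.9  15.3] py mid -1.3
47 221 px [-9.6 17.6] py [-17.1  15.9] py mid -0.6
49 961 px [-9.9 16.3] py [-18.1  15.6] py mid -1.2
51 49 px [0.4 7.5] py [-12.8   6.7] py mid -3.0
53 48 px [1.3 7. ] py [-8.6  6. ] py mid -1.3
57 56 px [0.  6.9] py [-8.5  8.4] py mid -0.0
61 63 px [3.4 7.6] py [-6.9  5.1] py mid -0.9
80 713 px [ 4.5 19.9] py [-21.7  19.4] py mid -1.1
90 778 px [ 4.2 19.9] py [-21.7  19.9] py mid -0.9
100 876 px [ 4.2 19.9] py [-21.7  20.1] py mid -0.8
108 945 px [ 4.7 19.9] py [-21.6  19.8] py mid -0.9
```

```bash
python3 -m creep '[[[1.8,0,-1.4,0],[2.5,0,3.2,0],[2.5,0,3.2,0],[1.2,0,1.6,0],[0,0,0,0]]]' && python3 st.py && python3 -m creep '[[[1.2,0,1.6,0],[1.2,0,1.6,0],[1.2,0,1.6,0],[1.2,0,1.6,0],[0,0,0,0]]]' && python3 st.py && python3 tilt.py
```

```text
time: 9.8
tool_pos: [0.5894, -0.0762, 0.1996]
ee_rot: [3.142, 0.002, -0.24]
wrist_force: [-1.7, 0.3, -1.3]
width: 0.0454
rack TCP [-81.5  -1.7  84.6] F [-1.73 -0.07 -1.26] T [ 0.1   0.29 -0.03]
time: 10.42
tool_pos: [0.5948, -0.0775, 0.1944]
ee_rot: [3.142, -0.001, -0.24]
wrist_force: [-2.0, 0.8, 0.8]
width: 0.045
rack TCP [-75.9  -1.8  79.4] F [-2.12  0.29  0.8 ] T [ 0.07  0.25 -0.01]
line n=1825 dir tilt 37.6 deg from up, ends [-19.6  60. ] [-69.5 124.9]
line n=504 dir tilt -52.4 deg from up, ends [-104.3   97.6] [-70.1 124. ]
```

```bash
python3 -m creep '[[[1.2,0,1.6,0],[1.2,0,1.6,0],[1.2,0,1.6,0],[0.6,0,0.8,0],[0,0,0,0]]]' && python3 st.py && python3 -m creep '[[[0.6,0,0.8,0],[0.6,0,0.8,0],[0,0,0,0]]]' && python3 st.py &&  python3 tilt.py
```

```text
time: 11.1
tool_pos: [0.5986, -0.0784, 0.1886]
ee_rot: [3.142, -0.0, -0.24]
wrist_force: [-1.6, 0.5, 1.3]
width: 0.0451
rack TCP [-72.   -1.8  73.6] F [-1.7   0.05  1.32] T [0.03 0.35 0.03]
time: 11.48
tool_pos: [0.5993, -0.0786, 0.1877]
ee_rot: [3.141, 0.0, -0.24]
wrist_force: [-5.4, 1.5, 4.0]
width: 0.0451
rack TCP [-71.3  -1.7  72.7] F [-5.58  0.15  4.03] T [0.09 0.85 0.03]
line n=1687 dir tilt 37.6 deg from up, ends [-20.1  59.9] [-65.  118.1]
line n=506 dir tilt -52.4 deg from up, ends [-98.8  91.6] [-63.7 118.7]
```

```bash
python3 -m creep '[[[0.6,0,0.8,0],[0.6,0,0.8,0],[0,0,0,0]]]' && python3 st.py && python3 -m creep '[[[0.6,0,0.8,0],[0,0,0,0]]]' && python3 st.py
```

```text
time: 11.9
tool_pos: [0.6, -0.0788, 0.1868]
ee_rot: [3.141, 0.001, -0.24]
wrist_force: [-7.6, 1.6, 7.8]
width: 0.0453
rack TCP [-70.6  -1.8  71.8] F [-7.72 -0.21  7.8 ] T [-0.01  1.38 -0.01]
time: 12.15
tool_pos: [0.6002, -0.0788, 0.1865]
ee_rot: [3.141, 0.001, -0.24]
wrist_force: [-7.3, 2.0, 9.7]
width: 0.0452
rack TCP [-70.4  -1.7  71.5] F [-7.61  0.22  9.71] T [-0.    1.59 -0.09]
```

```bash
python3 -m creep '[[[0.6,0,0.8,0],[0.6,0,0.8,0],[0,0,0,0],[0,0,0,0]]]' && python3 st.py && python3 tilt.py && python3 - <<'E'
from bench import snapshot
import cv2, numpy as np
s=snapshot("scene");w=snapshot("wrist")
cv2.imwrite("pics/f.png",np.hstack([w["color"][40:240,130:380,::-1].repeat(2,0).repeat(2,1)[:400,:400],cv2.resize(s["color"][180:280,150:250,::-1],(400,400),interpolation=cv2.INTER_CUBIC)]))
E
```

```text
time: 12.65
tool_pos: [0.6008, -0.079, 0.1859]
ee_rot: [3.141, 0.002, -0.24]
wrist_force: [-11.4, 2.9, 11.7]
width: 0.0457
rack TCP [-69.8  -1.7  70.9] F [-11.78   0.08  11.65] T [-0.01  2.01 -0.11]
line n=1643 dir tilt 37.4 deg from up, ends [-20.2  60.1] [-63.4 116.6]
line n=511 dir tilt -52.4 deg from up, ends [-97.7  89.6] [-63.7 115.8]
```

View pics/f.png

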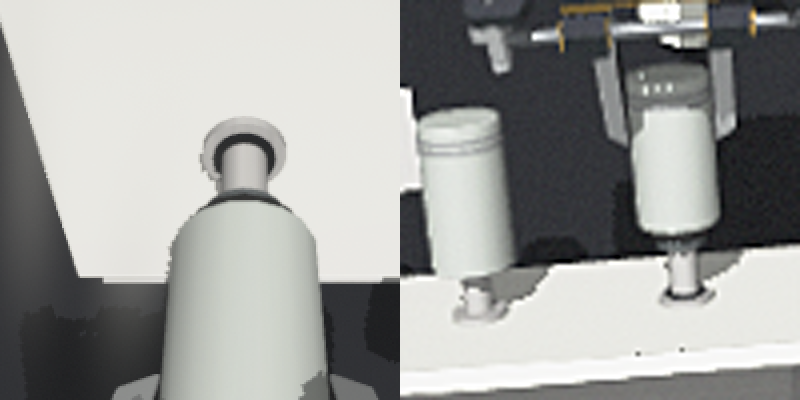

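```bash
python3 -m creep '[[[0,0,0,0],[0,0,0,0],[0,0,0,0],[0,0,0,0]]]' 0.9 && python3 st.py && python3 -m creep '[[[0,0,-10,0],[0,0,-25,0],[0,0,-40,0],[0,0,-40,0],[0,0,-30,0],[-20,0,0,0],[-40,0,0,0],[0,0,0,0]]]' && python3 st.py && python3 tilt.py && python3 - <<'E'
from bench import snapshot
import cv2, numpy as np
from h import *
s=snapshot("scene");w=snapshot("wrist")
a=np.radians(-13.7); F=np.array([.669,-.0938,.115])
R=np.array([[np.cos(a),np.sin(a),0],[-np.sin(a),np.cos(a),0],[0,0,1]])
t=np.radians(38); A=np.array([[np.cos(t),0,np.sin(t)],[0,1,0],[-np.sin(t),0,np.cos(t)]])
for n,k in (("scene",s),("wrist",w)):
    p=((cloud(k)-F)@R.T)*1e3@A.T
    m=(abs(p[...,0])<18)&(abs(p[...,1])<18)&(p[...,2]>110)&(p[...,2]<160); q=p[m]; f=q[q[:,2]>120]
    print(n,"closed end pz med",np.median(f[:,2]) if len(f) else None,len(f))
    if len(f)>20: c=np.linalg.lstsq(np.c_[f[:,:2],np.ones(len(f))],f[:,2],rcond=None)[0]; print(" face slope deg",np.degrees(c[:2]).round(1),"centre pz %.1f"%c[2])
cv2.imwrite("pics/g.png",np.hstack([w["color"][:,:,::-1][::1,:400],cv2.resize(s["color"][160:256,130:230,::-1],(400,384),interpolation=cv2.INTER_CUBIC)]))
E
```

```text
time: 13.3
tool_pos: [0.6027, -0.0795, 0.1826]
ee_rot: [3.141, 0.0, -0.24]
wrist_force: [0.8, -0.4, 1.3]
width: 0.0818
rack TCP [-67.8  -1.8  67.6] F [ 0.84 -0.22  1.27] T [ 0.09 -0.02  0.01]
time: 14.3
tool_pos: [0.5428, -0.0646, 0.3302]
ee_rot: [3.142, -0.003, -0.24]
wrist_force: [-0.4, -0.9, 1.6]
width: 0.0846
rack TCP [-129.5   -1.5  215.2] F [-0.2  -1.    1.56] T [0.02 0.02 0.  ]
line n=480 dir tilt 38.2 deg from up, ends [-20.3  60.1] [-65.9 117.9]
line n=290 dir tilt -50.3 deg from up, ends [-99.8  89.4] [-66.4 117. ]
scene closed end pz med 133.86807848198762 97
 face slope deg [-11.7  -2.1] centre pz 132.6
wrist closed end pz med 132.38924417241674 1406
 face slope deg [-4.3 -0.3] centre pz 131.9
```

View pics/g.png

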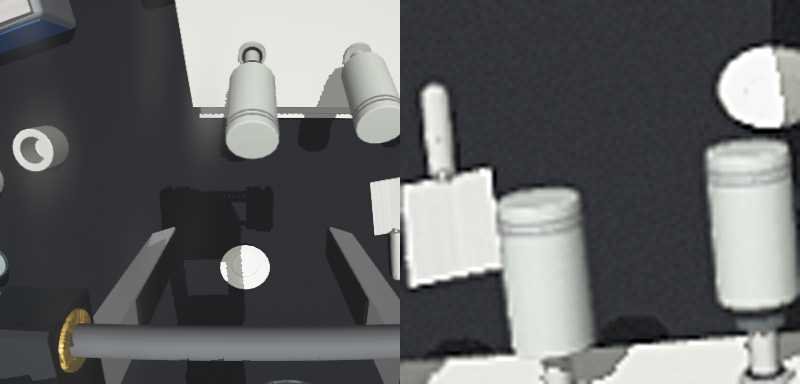

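```bash
python3 - <<'E'
from bench import snapshot, get_obs
import pickle
from h import *
np.set_printoptions(precision=1,suppress=True)
a=np.radians(-13.7); F=np.array([.669,-.0938,.115])
R=np.array([[np.cos(a),np.sin(a),0],[-np.sin(a),np.cos(a),0],[0,0,1]])
t=np.radians(38); A=np.array([[np.cos(t),0,np.sin(t)],[0,1,0],[-np.sin(t),0,np.cos(t)]])
for n in ("wrist","scene"):
    s=snapshot(n); p=((cloud(s)-F)@R.T)*1e3@A.T
    for lo in range(38,60,1):
        i=(p[...,2]>lo)&(p[...,2]<=lo+1)&(abs(p[...,1])<30)&(abs(p[...,0])<30); q=p[i]
        if len(q)>3: print(n,lo,len(q),"px max",np.percentile(q[:,0],98).round(1),"py",np.percentile(q[:,1],[2,98]))
S=pickle.load(open("s0.pkl","rb"))["top"]["color"].astype(int); T=snapshot("top")["color"].astype(int)
d=(abs(S-T).max(2)>60).astype(np.uint8); nb,_,st,_=cv2.connectedComponentsWithStats(d)
print([list(x) for x in st[1:] if x[4]>25])
E
```

```text
wrist 43 7 px max 17.3 py [-9.   3.8]
wrist 49 5 px max 20.3 py [-15.8  11.2]
wrist 50 19 px max 21.0 py [-22.6  11.4]
wrist 51 22 px max 20.7 py [-15.3  18.6]
wrist 52 29 px max 21.0 py [-22.3  16.5]
wrist 53 31 px max 21.5 py [-19.   18.6]
wrist 54 23 px max 21.2 py [-16.2  18.3]
wrist 55 25 px max 21.0 py [-22.2  19.8]
wrist 56 25 px max 21.6 py [-21.2  17.7]
wrist 57 31 px max 21.1 py [-22.   15.8]
wrist 58 32 px max 21.2 py [-18.6  19. ]
wrist 59 25 px max 20.9 py [-21.5  15.7]
scene 38 8 px max 13.8 py [-6.1 10.9]
scene 39 5 px max 10.9 py [-12.8  13. ]
scene 40 7 px max 11.8 py [-8.1 13.3]
scene 41 4 px max 12.6 py [-12.3   8.8]
scene 42 4 px max 12.4 py [ 0.8 11.2]
scene 43 7 px max 13.5 py [-10.1   8.6]
scene 46 6 px max 16.9 py [-12.6  16. ]
scene 47 9 px max 17.6 py [-18.1  11.5]
scene 48 8 px max 18.9 py [-16.3  18.3]
scene 49 7 px max 16.8 py [-11.8  11. ]
scene 50 5 px max 17.8 py [-15.7   9.5]
scene 52 7 px max 20.1 py [-19.6  19. ]
scene 53 8 px max 21.2 py [-12.9  16. ]
scene 54 7 px max 19.6 py [-20.2  18.4]
scene 55 12 px max 20.7 py [-20.7  20.3]
scene 56 7 px max 19.1 py [-20.   18.6]
scene 57 9 px max 21.2 py [-12.1  12.2]
scene 58 10 px max 21.9 py [-21.5  18.9]
scene 59 6 px max 20.4 py [-15.   20.6]
[[np.int32(310), np.int32(90), np.int32(39), np.int32(12), np.int32(211)], [np.int32(280), np.int32(100), np.int32(113), np.int32(148), np.int32(7047)], [np.int32(285), np.int32(171), np.int32(24), np.int32(63), np.int32(609)], [np.int32(205), np.int32(197), np.int32(18), np.int32(18), np.int32(247)], [np.int32(300), np.int32(221), np.int32(51), np.int32(26), np.int32(791)], [np.int32(258), np.int32(238), np.int32(85), np.int32(146), np.int32(6417)], [np.int32(244), np.int32(345), np.int32(13), np.int32(16), np.int32(63)], [np.int32(325), np.int32(349), np.int32(17), np.int32(35), np.int32(323)], [np.int32(252), np.int32(358), np.int32(10), np.int32(11), np.int32(37)]]
```

```bash
python3 -c "
from bench import ticket; print(ticket.close_job())"
```

```text
the job is handed in; nothing more can be done
None
```

The sleeve is hanging on the free left peg with its mouth on the rubber stop. I released it, backed the arm clear and handed the job in at about 14.5 s of the 48 s allowed.

- **How it went on:** The tool can only point down. So I gripped the sleeve near its closed end, put its mouth over the peg's domed tip, and used the tip to swivel it in the fingers. It reached 38.0°, the peg's lean, and I then slid it along the peg past the spring leaves.
- **Pressing home:** Sliding took about 2 N by my readings, below the 3 to 12 N you gave. The force began to climb where the pad should be. I stopped at about 16 N along the peg, roughly 3 mm into the rubber.
- **Checks after release:**
  - The sleeve's tilt was about 38°, and the tool read about 2 N or less, which is its usual noise.
  - Depth readings put the mouth about 49 mm from the foot, against about 50 mm for the bare pad face.
  - The before-and-after top views differ where the sleeve stood, at the rack, and where the arm and its shadow are. The other bench items showed no change.

**What is uncertain:**
- The sleeve sprang back 1 to 3 mm on release, depending on the measurement. That the mouth still bears on the pad rests on camera readings good to about 1 to 2 mm, because I did not press on it again to feel it.
- A slope fit of the closed end face gave 4° (wrist camera) and 12° (scene camera) off square. I put this down to edge points, because the line along the sleeve's side gave 38.2°.

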